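# Shut the papyrus plate case and tug-test its catch

### The arm

A 7-joint arm with a two-finger parallel gripper is mounted at the origin on the work surface. World frame = base frame: x ahead of the robot, y to its left, z up, the work surface at z = 0. Lengths are in m, angles in rad, forces in N, time in s.
With the tool pointing down it reaches from about 0.4 to 0.925 m from the base axis. Payload 4.1 kg.
Tool frame: the origin (TCP) lies on the front face of the gripper's body, between the roots of the fingers; the fingertips stand 73 mm ahead of it and the grasp point (between the pads) lies 54 mm ahead of it; z points along the fingers, y is the direction in which the jaws open and shut (so a half turn about z gives the same grasp; the last joint's range is limited). The gripper opens to 85 mm and grips with 20 to 120 N. Pads are 22 mm wide; open, the fingers measure 114 mm over their backs; the gripper's body (76 mm by 85 mm) begins 54 mm behind the grasp point. The pads swing forward as they close: fully open they stand 13 mm farther back than shut.
Start: joints at [-1.393, 0.398, 0.045, 1.537, -0.019, 1.207, -0.051], TCP at [0.178, 0.625, 0.304] pointing down, gripper open.
Joint ranges: [-2.82, 2.82], [-0.49, 2.23], [-1.37, 1.46], [0, 2.46], [-1.36, 4.5], [0.23, 2], [-2.94, 2.94]. Speed limits (rad/s): [2.57, 2.57, 3.14, 3.14, 3.14, 3.14, 3.14].

### API

Orientations are given as a unit quaternion [x, y, z, w].
In Python, from cell import * gives the robot as it stands. The module is installed in compiled form; this text tells all that it offers.
- The arm moves only by the tool play_rows, never from a script. Its argument "motion" is a list of rows, each a list of 3 entries, a list of its own where there are three numbers: the closure, from -1 (fully open) to 1 (shut), then the shift along the tool's x, y, z in cm, then the turn, a rotation vector about the tool's x, y, z in rad. In form: [[gripper, [x, y, z], [ax, ay, az]], ...]. A call has 1 to 8 rows; each row is the pose to reach, as a shift and turn from the pose commanded when the call began, along the tool's axes at that moment; what a row does not reach only later rows make up. A row lasts 1/10 s, in which the tool goes at most 50 mm and 8.59 degrees, less where a joint would pass 70% of its speed; a pose out of reach is approached as far as the arm can. A call with a gripper value outside its range is refused whole. The fingers move at their own pace and stop on an object; "squeeze" is the grip in N (left out, the last holds). Time passes only in rows, so rows that repeat a pose let the fingers close. It gives the time, the measured TCP pose, the force and the opening at its end, in the units of the state.
- get_state(): the state, without advancing time (a new reading comes with each control period).
- camera(name): name is "scene" or "top" or "wrist"; returns a dict with "image" (384x512x3 uint8, red, green, blue), "depth" (384x512 float32, m along the optical axis (not along the pixel's ray), 0 where there is no reading), "intrinsics" (3x3 intrinsics, pixels), "D" ([k1, k2, p1, p2, k3] as OpenCV has them; the pictures are not rectified), "R" (3x3) and "t" (3): a world point X has camera coordinates R X + t; the wrist camera has in their place "hand_eye" (4x4, takes a point from camera to tool coordinates, whose origin is the TCP and whose axes are the flange's). Camera axes: x right, y down, z forward; pixel columns grow to the right and rows downward; lengths in m; the calibration is good to about 2 mm. A picture is of the moment at which its call begins: read the wrist's pose just before it.
- hand_in(): hands the job in, once; it reports no verdict.
The state is a dict: "time_s": time; "joint_pos": joint angles; "joint_vel": joint speeds; "joint_efforts": joint torques, N m; "position": TCP position; "tcp_rot": TCP orientation; "force": force on the tool from outside, world axes, zero at the start; "moment": the same for the moment, N m; "gripper_width": finger opening in m.
Only numpy, scipy, OpenCV 4.12 (cv2) and the standard library are available. Lean on these libraries where they do the work, as an engineer would, in place of code of your own. Each camera call takes 0.05 s, during which the arm holds its last target. There are 200 camera calls.

### The job

Close up the sloped plate case: shut the white rebated leaf first, then the green flanged leaf so that its edge laps over the white one, and press the green leaf fully home so that its catch snaps in. Then prove the catch: pull the green leaf's black tug handle straight out of the leaf until the green band of its stem shows but not the red one, hold that pull steady for a full second while the leaf stays shut, ease the handle back in and let go. Leave the things standing around the case where they are.

Things in the scene. Friction and masses are not known exactly. Their poses are not given: they have to be found in the camera images.
- case: Fixed case stand with a base plate 260 x 270 mm; origin at the centre of the base's underside, on the table; x to the back of the case (away from the robot at yaw 0), y left, z up. It stands at a different place and yaw each time.
- deck (a point): Centre of the case's sloped top, 130 mm above the case's origin. Its axes are the working axes: x up the slope (30 degrees above level, to the back), y left, z straight out of the slope (30 degrees from vertical, leaning to the front). The open tray below is 220 (x) x 270 (y) x 50 mm deep. The shut leaves cover it, outer faces in the plane z = 0.
- lamp_bar (a point): Middle of a fixed lamp bar above the case's back, 20 mm thick, 300 mm long along the deck's y, at deck x = +112, z = +165 mm, on two 14 mm posts at deck x = +110, y = +-143 mm. It is in the way of an upright gripper over the tug handle; one pointing along the deck's -z (tilted 30 degrees) passes in front of it.
- rebated_leaf (a joint): White leaf on the left, hinged along the deck's x at deck y = +125 mm, z = 0. Opening angle in rad: 0 shut flat, up to 1.6; starts 1.1 to 1.45 (nearly square to the deck, leaning inwards). Stiff hinge (0.3 N m): it stays where it is put. Pushing its outer face over with the finger tips, some 90 mm from the hinge, shuts it with about 5 N.
- rebated_edge (a point): On the white leaf's outer face, middle of the panel's free edge, 110 mm from the hinge; turns with the leaf. Panel 200 mm along the deck's x, 12 mm thick, hinge line in its outer face. Beyond this edge a steel rebate lip, 6 mm lower, reaches on to 124 mm.
- flanged_leaf (a joint): Green leaf on the right, hinged along the deck's x at deck y = -125 mm, z = 0. Opening angle in rad: 0 shut flat, up to 1.6; starts 1.1 to 1.45. Stiff hinge (0.3 N m). A spring catch takes the stud under it in the last 0.2 rad of closing (press 10 to 15 N near the free edge) and holds it below about 0.02 rad. Not caught, it lifts at about 5 N on the tug handle.
- flanged_edge (a point): On the green leaf's outer face, middle of the flange's free edge, 138 mm from the hinge. Panel 200 x 124 mm, 12 mm thick, then a 5 mm flange that laps over the white leaf's lip. Shut first, it keeps the white leaf from shutting. Clear strip for pushing: deck x = -100 to -25 mm; the catch is at deck x = -75 mm, 100 mm from the hinge. Caught, the edge has 2 to 3 mm of play.
- tug_handle (a joint): Spring-loaded tug handle of the green leaf: how far its stem is pulled out of the leaf, in m, 0 at rest, stop at 0.035. The spring gives 4 N at the start plus 0.4 N per mm and draws the handle back in. The green band of the stem shows from about 6 to 22 mm of pull (6 to 13 N), beyond that the red band too: aim at 15 mm (10 N).
- tug_bar (a point): Centre of the tug handle's black grip bar: 76 mm along the deck's x, 18 mm wide (y), 18 mm high (z). With leaf shut and handle at rest it lies at deck x = +25, y = -40, z = +42 mm, axes as the deck's. Below it a 12 mm stem enters a sleeve of 30 mm diameter whose top is 12 mm above the leaf.
- spray_bottle: Bystander: pink trigger spray bottle, 190 mm tall, 84 mm wide; origin at the centre of its underside. Leave it alone.
- clear_bottle: Bystander: clear bottle with green cap, 150 mm tall, 60 mm diameter; origin at the centre of its underside. Leave it alone.
- amber_jar: Bystander: amber jar with white cap, 85 mm tall, 68 mm diameter; origin at the centre of its underside. Leave it alone.
- brush_cup: Bystander: empty white ceramic cup, 100 mm tall, 76 mm diameter; origin at the centre of its underside. Leave it alone.
- press_weight: Bystander: brass press weight, 65 mm tall, 60 mm diameter; origin at the centre of its underside. Leave it alone.
- brush: Bystander: brush with handle, 170 mm long, lying flat along its x; origin at the centre of its underside. Leave it alone.
- pad_box: Bystander: open cardboard box 110 x 80 x 50 mm; origin at the centre of its underside. Leave it alone.

How it is judged:
By the outcome, as a careful person would: the job done as asked, in the order asked, and still so for the second after the job is handed in, with the robot touching nothing.
It also fails if it takes over 72 s, if anything falls off the work surface, if the arm or the gripper's body presses on something with over 40 N, if the wrist force passes 120 N, or if a joint passes its speed limit or range.

## Working session

There is one attempt and no reset: what is moved stays moved. The work goes in short steps, Python scripts to look and compute and a tool call to move; the robot and the scene stay as the last step left them, time stands still between calls to the robot, and variables do not carry over. Pictures are saved under pics/ and viewed, about 8 in all and at most 12, crops included, and the job is handed in when it is done.

Besides the shell and the picture viewer there is one more tool, called after "Emit:" as name([rows], argument=value, ...), one row to a line, values as JSON. play_rows: Moves the arm, as the interface text tells. Its arguments: {"type":"object","properties":{"motion":{"type":"array"},"squeeze":{"type":"number"}},"required":["motion"]}

```bash
mkdir -p pics
python3 - <<'E'
from cell import *
import cv2,numpy as np
s=get_state();print({k:np.round(v,3).tolist() for k,v in s.items()})
ims=[]
for n in ("scene","top"):
    c=camera(n);np.savez(n+'.npz',**c);ims.append(c["image"])
    print(n,np.round(c["intrinsics"],1).tolist(),np.round(c["D"],3),np.round(c["R"],3).tolist(),np.round(c["t"],3))
    cv2.imwrite(f'pics/{n}0.png',cv2.resize(c["image"][:,:,::-1],(800,600)))
E
```

```text
{'time_s': 0.0, 'joint_pos': [-1.393, 0.399, 0.045, 1.538, -0.019, 1.207, -0.051], 'joint_vel': [0.0, -0.001, -0.001, 0.0, 0.001, 0.002, -0.0], 'joint_efforts': [0.0, -47.512, 1.365, -25.422, 0.012, 0.009, -0.0], 'position': [0.177, 0.625, 0.303], 'tcp_rot': [0.138, 0.99, -0.001, -0.0], 'force': [-0.147, 0.979, 0.217], 'moment': [0.045, 0.043, 0.021], 'gripper_width': 0.085}
scene [[471.0, 0.0, 253.7], [0.0, 471.0, 190.8], [0.0, 0.0, 1.0]] [-0.101  0.     0.     0.     0.   ] [[0.028, 1.0, -0.001], [0.765, -0.022, -0.644], [-0.644, 0.017, -0.765]] [-0.013 -0.301  2.194]
top [[469.7, 0.0, 255.8], [0.0, 469.7, 190.8], [0.0, 0.0, 1.0]] [0.039 0.    0.    0.    0.   ] [[-0.021, -1.0, 0.006], [-0.997, 0.02, -0.08], [0.079, -0.008, -0.997]] [0.022 0.559 1.574]
```

View pics/scene0.png

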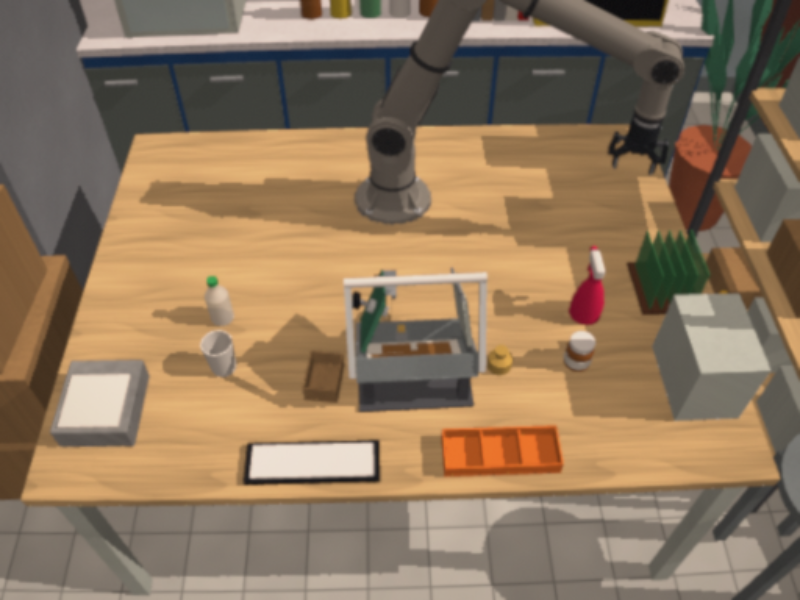

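View pics/top0.png

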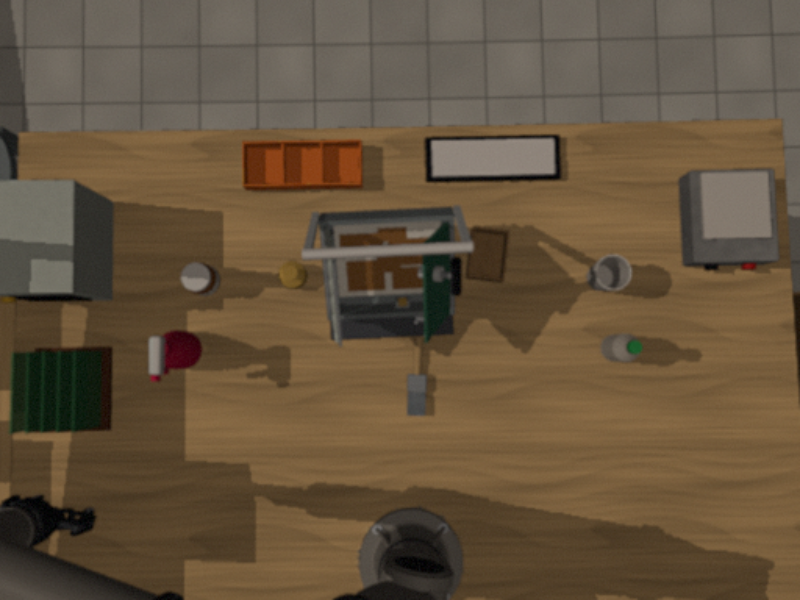

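The scene view (from behind the case) shows both leaves standing open: green at (375,310), white at (462,310), with the lamp bar at (415,280). In the top view the lamp bar runs from (305,252) to (472,246), the green leaf is at (437,285), the white leaf at (332,285), and the brush lies in front at (415,395). Next I'll measure the case from the depth images.

```bash
cat > h.py <<'E'
import numpy as np,cv2
from scipy.spatial.transform import Rotation as Ro
def cloud(c,R=None,t=None):
    h,w=c["depth"].shape;u,v=np.meshgrid(np.arange(w),np.arange(h))
    p=cv2.undistortPoints(np.stack([u,v],-1).reshape(-1,1,2).astype(np.float64),c["intrinsics"],c["D"]).reshape(-1,2)
    d=c["depth"].reshape(-1);P=np.c_[p*d[:,None],d]
    if R is None:R,t=c["R"],c["t"]
    X=(P-t)@R   # R^T(P-t)
    X[d<=0]=np.nan
    return X.reshape(h,w,3)
E
python3 - <<'E'
import numpy as np,cv2
from h import *
for n in ("top","scene"):
    c=np.load(n+'.npz');X=cloud(c);im=c["image"].astype(int)
    m=(X[...,2]>.312)&(X[...,2]<.345)&(X[...,0]>.35)&(X[...,0]<.9)&(abs(X[...,1])<.35)
    k,l,st,ce=cv2.connectedComponentsWithStats(m.astype(np.uint8))
    i=1+np.argmax(st[1:,4]);P=X[l==i]
    mu=np.median(P,0);_,_,V=np.linalg.svd((P-P.mean(0)));d=V[0]*np.sign(V[0][1])
    s=(P-P.mean(0))@d
    print(n,st[i],P.mean(0).round(4),'dir',d.round(3),'yaw',np.degrees(np.arctan2(-d[0],d[1])).round(2),'len',s.min(),s.max(),'z',np.percentile(P[:,2],[5,50,95]).round(3), (P.mean(0)+d*(s.min()+s.max())/2).round(4))
    # green leaf
    r,g,b=im[...,0],im[...,1],im[...,2]
    gm=(g>r+15)&(g>b+3)&(X[...,0]>.4)&(X[...,0]<.8)&(X[...,1]>-.2)&(X[...,1]<.15)&(X[...,2]>.08)
    print(' green',gm.sum(),np.nanpercentile(X[gm],[3,50,97],axis=0).round(3).tolist())
    tb=np.isfinite(X[...,2])&(X[...,0]>.3)&(X[...,0]<.9)&(abs(X[...,1])<.5)&(abs(X[...,2])<.02)
    print(' table z',np.median(X[tb][:,2]))
E
```

```text
top [193 153 110  13 798] [0.6202 0.034  0.3358] dir [-0.026  1.    -0.001] yaw 1.5 len -0.14994224994163896 0.14960928815991606 z [0.329 0.336 0.341] [0.6202 0.0339 0.3358]
 green 434 [[0.48, -0.085, 0.116], [0.552, -0.051, 0.198], [0.671, -0.033, 0.262]]
 table z -9.618445612887753e-05
scene [220 174  92  15 590] [0.6269 0.0333 0.3352] dir [-0.031  1.     0.003] yaw 1.77 len -0.14824878482551593 0.15121731627624535 z [0.322 0.337 0.343] [0.6268 0.0348 0.3352]
 green 277 [[0.543, -0.084, 0.144], [0.644, -0.059, 0.219], [0.692, -0.033, 0.278]]
 table z 0.0017946132152194822
```

```bash
cat >> h.py <<'E'
yaw=np.radians(1.63); D0=np.array([.609,.034,.130])
RD=Ro.from_euler('z',yaw)*Ro.from_euler('y',-np.pi/6)   # deck->world
RDm=RD.as_matrix()
todeck=lambda X:(X-D0)@RDm
RT=Ro.from_matrix(RDm@np.diag([-1,1,-1]))  # aligned tool
def goto(s,tipdeck,off=.073):
    """shift(cm)/rotvec in present tool axes to put the point off ahead of TCP at deck point (m), aligned"""
    tip=D0+RDm@np.array(tipdeck);tcp=tip-RT.as_matrix()[:,2]*off
    R0=Ro.from_quat(s["tcp_rot"]);return (R0.inv().apply(tcp-s["position"])*100).round(2),(R0.inv()*RT).as_rotvec().round(3),tcp.round(3)
E
python3 - <<'E'
from h import *
from cell import *
for n in ("top","scene"):
    c=np.load(n+'.npz');X=todeck(cloud(c));im=c["image"].astype(int)
    r,g,b=im[...,0],im[...,1],im[...,2]
    ok=(abs(X[...,0])<.095)&(X[...,2]>.03)&(X[...,2]<.14)
    for nm,m in (("green",ok&(g>r+12)&(X[...,1]<0)),("white",ok&(X[...,1]>.03)&(X[...,1]<.16))):
        P=X[m]; sg=1 if nm=="green" else -1
        if len(P)<20: print(nm,len(P));continue
        for lo in np.arange(.03,.14,.02):
            q=P[(P[:,2]>lo)&(P[:,2]<lo+.02)]
            if len(q)>5: print(n,nm,lo.round(2),len(q),'x',q[:,0].min().round(3),q[:,0].max().round(3),'y',np.percentile(q[:,1],[5,50,95]).round(3),'ang',np.arctan2(np.median(q[:,2]),.125+sg*np.median(q[:,1])).round(2))
s=get_state()
print(goto(s,[-.05,.15,.16]))
E
```

```text
top green 0.03 76 x -0.095 0.094 y [-0.112 -0.107 -0.103] ang 1.14
top green 0.05 84 x -0.092 0.094 y [-0.103 -0.098 -0.094] ang 1.15
top green 0.07 86 x -0.091 0.094 y [-0.093 -0.088 -0.084] ang 1.14
top green 0.09 105 x -0.094 0.067 y [-0.084 -0.08  -0.075] ang 1.15
top green 0.11 184 x -0.092 0.077 y [-0.075 -0.069 -0.064] ang 1.14
top white 0.03 9 x -0.093 0.039 y [0.118 0.12  0.121] ang 1.44
top white 0.05 12 x -0.074 0.093 y [0.116 0.117 0.118] ang 1.44
top white 0.07 8 x -0.088 0.061 y [0.114 0.115 0.116] ang 1.44
top white 0.09 73 x -0.091 0.073 y [0.106 0.109 0.113] ang 1.42
top white 0.11 162 x -0.094 0.08 y [0.098 0.102 0.11 ] ang 1.38
scene green 0.03 39 x -0.059 0.094 y [-0.112 -0.108 -0.103] ang 1.16
scene green 0.05 23 x 0.011 0.095 y [-0.104 -0.1   -0.096] ang 1.15
scene green 0.07 23 x -0.068 0.095 y [-0.093 -0.087 -0.079] ang 1.14
scene green 0.09 37 x -0.047 0.094 y [-0.083 -0.08  -0.075] ang 1.14
scene green 0.11 32 x -0.072 0.095 y [-0.075 -0.071 -0.066] ang 1.14
scene white 0.03 23 x -0.089 0.094 y [0.107 0.108 0.116] ang 1.18
scene white 0.05 24 x -0.083 0.095 y [0.104 0.106 0.107] ang 1.26
scene white 0.07 21 x -0.077 0.094 y [0.102 0.103 0.104] ang 1.3
scene white 0.09 25 x -0.062 0.094 y [0.1   0.101 0.11 ] ang 1.33
scene white 0.11 39 x -0.089 0.093 y [0.098 0.1   0.11 ] ang 1.37
(array([-37.9 , -35.54,  -0.31]), array([-0.082, -0.52 , -0.298]), array([0.445, 0.179, 0.307]))
```

Emit:
play_rows([
  [1,[-2.5,-2.3,-3.3],[-0.01,-0.065,-0.037]],
  [1,[-5.5,-5,-6.5],[-0.02,-0.13,-0.075]],
  [1,[-9,-8.4,-8.5],[-0.03,-0.195,-0.112]],
  [1,[-12.5,-11.7,-9],[-0.041,-0.26,-0.149]],
  [1,[-16,-15,-9],[-0.051,-0.325,-0.186]],
  [1,[-19.5,-18.2,-9],[-0.061,-0.39,-0.223]],
  [1,[-23,-21.5,-9],[-0.072,-0.455,-0.26]],
  [1,[-26.5,-24.8,-9],[-0.082,-0.52,-0.298]],
], squeeze=30)

```text
time_s: 0.9
position: [0.3654, 0.3124, 0.3936]
tcp_rot: [-0.015, 0.965, 0.005, 0.26]
force: [0.9, -0.8, 0.2]
gripper_width: -0.0
```

Run:
```python
from h import *
from cell import *
s=get_state();print(s["position"],s["joint_pos"],s["force"],s["gripper_width"])
print(goto(s,[-.05,.17,.16]),goto(s,[-.05,.15,.09]))
```

```text
[0.36539407 0.31240648 0.39362867] [-1.26433954 -0.14284403  0.20391975  2.03142882  0.56002977  1.03075586
  0.3024291 ] [ 0.93721647 -0.78238952  0.24185752] -3.556911133128142e-05
(array([ -2.17, -11.55,  11.29]), array([0.002, 0.003, 0.001]), array([0.444, 0.199, 0.307])) (array([ -2.15, -13.56,  18.29]), array([0.002, 0.003, 0.001]), array([0.48 , 0.18 , 0.246]))
```

Emit:
play_rows([
  [1,[-1,-3,3],[0,0,0]],
  [1,[-2,-6,6],[0,0,0]],
  [1,[-2.2,-9,9.5],[0,0,0]],
  [1,[-2.2,-11,13.5],[0,0,0]],
  [1,[-2.2,-11.5,17],[0,0,0]],
  [1,[-2.2,-11.5,18.3],[0,0,0]],
  [1,[-2.2,-11.5,18.3],[0,0,0]],
])

```text
time_s: 1.6
position: [0.4783, 0.2013, 0.2441]
tcp_rot: [-0.013, 0.966, 0.003, 0.258]
force: [0.5, -0.2, 0.8]
gripper_width: 0.0001
```

```bash
cat >> h.py <<'E'
def tipdeck(s,off=.073):
    return todeck(s["position"]+Ro.from_quat(s["tcp_rot"]).as_matrix()[:,2]*off)
E
python3 - <<'E'
from h import *
from cell import *
s=get_state();print(tipdeck(s).round(4),s["force"].round(1))
for n in ("top",):
    c=camera(n);cv2.imwrite('pics/t1.png',cv2.resize(c["image"][90:240,150:350,::-1],(800,600)))
E
```

```text
[-0.0522  0.1708  0.0888] [ 0.5 -0.2  0.8]
```

View pics/t1.png

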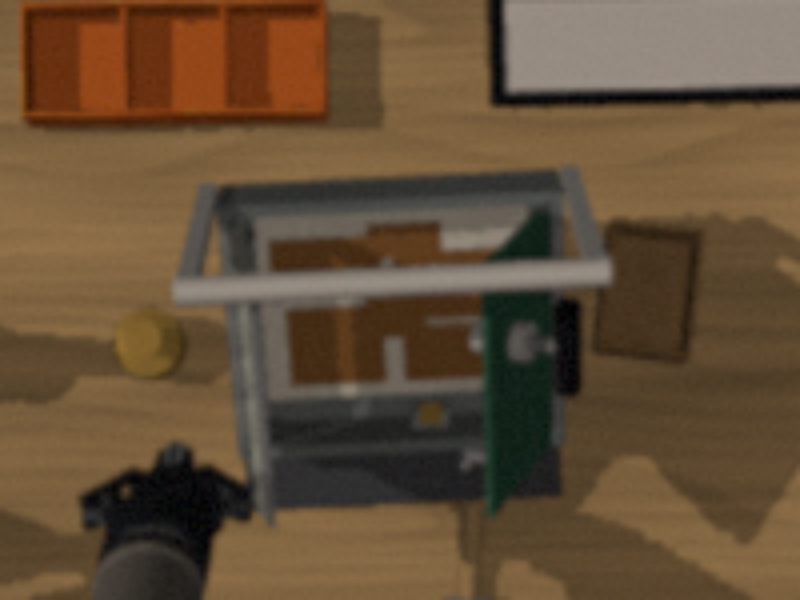

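The top view shows the gripper beside the white leaf. Its knuckles bulge at (85–250,500) even when shut, so I'll push high on the panel, about 100 mm from the hinge.

Emit:
play_rows([
  [1,[0,-2,-1.1],[0,0,0]],
  [1,[0,-3.5,-1.1],[0,0,0]],
  [1,[0,-4.5,-1.0],[0,0,0]],
  [1,[0,-5.6,-0.8],[0,0,0]],
  [1,[0,-6.7,-0.4],[0,0,0]],
  [1,[0,-7.6,0],[0,0,0]],
  [1,[0,-8.5,0.5],[0,0,0]],
])

```text
time_s: 2.35
position: [0.4842, 0.1188, 0.2426]
tcp_rot: [-0.014, 0.965, 0.006, 0.26]
force: [-1.9, 0.8, 2.6]
gripper_width: -0.0003
```

Run:
```python
from h import *
from cell import *
s=get_state();print(tipdeck(s).round(4),s["force"].round(1))
c=camera("top");X=todeck(cloud(c))
m=(abs(X[...,0]-.05)<.04)&(X[...,2]>.03)&(X[...,2]<.14)&(X[...,1]>-.02)&(X[...,1]<.16)
P=X[m];print(len(P));
for lo in np.arange(.03,.13,.02):
    q=P[(P[:,2]>lo)&(P[:,2]<lo+.02)]
    if len(q)>3: q=np.median(q,0);print(q.round(3),np.arctan2(q[2],.125-q[1]))
```

```text
[-0.0494  0.0887  0.0857] [-1.9  0.8  2.6]
293
[0.043 0.104 0.04 ] 1.0824782272020739
[0.036 0.093 0.062] 1.0907772084969403
[0.04  0.083 0.08 ] 1.0865510524448587
[0.042 0.067 0.1  ] 1.0398465081455568
```

Emit:
play_rows([
  [1,[0,-0.8,0.6],[0,0,0]],
  [1,[0,-1.6,1.2],[0,0,0]],
  [1,[0,-2.3,2.0],[0,0,0]],
  [1,[0,-2.9,2.8],[0,0,0]],
  [1,[0,-3.4,3.7],[0,0,0]],
  [1,[0,-3.8,4.6],[0,0,0]],
  [1,[0,-4.2,5.5],[0,0,0]],
  [1,[0,-4.4,6.4],[0,0,0]],
])

```text
time_s: 3.2
position: [0.5155, 0.0759, 0.1888]
tcp_rot: [-0.014, 0.966, 0.003, 0.258]
force: [-1.3, -1.0, 2.0]
gripper_width: -0.0002
```

Emit:
play_rows([
  [1,[0,0,0.6],[0,0,0]],
  [1,[0,0,1.2],[0,0,0]],
  [1,[0,0,1.6],[0,0,0]],
  [1,[0,0,1.8],[0,0,0]],
  [1,[0,0,1.9],[0,0,0]],
])

```text
time_s: 3.7
position: [0.5248, 0.0753, 0.1726]
tcp_rot: [-0.013, 0.966, 0.003, 0.258]
force: [0.1, -1.4, 1.6]
gripper_width: -0.0001
```

Run:
```python
from h import *
from cell import *
s=get_state();print(tipdeck(s).round(4),s["force"].round(1))
c=camera("top");X=todeck(cloud(c))
m=(abs(X[...,0]-.05)<.035)&(X[...,2]>-.04)&(X[...,2]<.05)&(X[...,1]>-.02)&(X[...,1]<.14)
P=X[m];print(len(P));
for lo in np.arange(-.02,.14,.02):
    q=P[(P[:,1]>lo)&(P[:,1]<lo+.02)]
    if len(q)>3: q=np.median(q,0);print(q.round(4),np.arctan2(q[2],.125-q[1]))
```

```text
[-0.0507  0.0436  0.0054] [ 0.1 -1.4  1.6]
576
[0.0628 0.0098 0.0014] 0.011813459440832189
[0.0619 0.0298 0.0059] 0.06202297764655675
[0.0634 0.0501 0.0044] 0.0590632508005388
[0.0625 0.0692 0.0031] 0.055286941707438704
[0.0617 0.0901 0.0021] 0.05864520400565633
[0.0621 0.1096 0.0006] 0.03874534352804418
[ 0.0625  0.1272 -0.0048] -1.999409822200753
```

Emit:
play_rows([
  [1,[0,0,0.2],[0,0,0]],
  [1,[0,0,0.4],[0,0,0]],
  [1,[0,0,0.6],[0,0,0]],
  [1,[0,0,0.6],[0,0,0]],
])

```text
time_s: 4.15
position: [0.5271, 0.076, 0.1683]
tcp_rot: [-0.014, 0.966, 0.003, 0.259]
force: [-12.8, -1.9, 17.6]
gripper_width: -0.0002
```

Emit:
play_rows([
  [1,[0,0,0.15],[0,0,0]],
  [1,[0,0,0.15],[0,0,0]],
])

```text
time_s: 4.35
position: [0.5273, 0.076, 0.168]
tcp_rot: [-0.014, 0.966, 0.003, 0.259]
force: [-24.1, -2.9, 31.9]
gripper_width: -0.0003
```

```bash
cat >> h.py <<'E'
def ang(c,side):
    X=todeck(cloud(c));sg=-side
    y=X[...,1]*sg   # white: side=-1 -> y ; green side=+1 -> -y
    m=(abs(X[...,0]-.062)<.025 if side<0 else abs(X[...,0]+.06)<.03)&(abs(X[...,2])<.03)&(y>.02)&(y<.11)
    P=X[m];yy=.125-P[:,1]*sg
    A=np.polyfit(yy,P[:,2],1);return A.round(4),np.median(P[:,2][yy>.07]).round(4)
E
python3 - <<'E'
from h import *
from cell import *
s=get_state();print(tipdeck(s).round(4),s["force"].round(1))
print(ang(camera("top"),-1))
E
```

```text
[-0.0507  0.0442  0.0002] [-24.1  -2.9  31.9]
(array([-0.0037,  0.0004]), np.float64(0.0006))
```

Emit:
play_rows([
  [1,[0,0,-4],[0,0,0]],
  [1,[0.5,0,-9],[0,0,0]],
  [1,[1,0,-14],[0,0,0]],
  [1,[1.7,-3,-17.5],[0,0,0]],
  [1,[1.7,-8,-17.5],[0,0,0]],
  [1,[1.7,-13,-17.5],[0,0,0]],
  [1,[1.7,-18,-17.5],[0,0,0]],
  [1,[1.7,-18.5,-17.5],[0,0,0]],
])

```text
time_s: 5.2
position: [0.4312, -0.1181, 0.3097]
tcp_rot: [-0.008, 0.966, 0.002, 0.259]
force: [0.0, 0.5, 0.3]
gripper_width: 0.0003
```

Run:
```python
from h import *
from cell import *
s=get_state();print(tipdeck(s).round(4),s["force"].round(1),goto(s,[-.068,-.135,.1])[:2])
print(ang(camera("top"),-1))
```

```text
[-0.0678 -0.1473  0.1737] [0.  0.5 0.3] (array([0.04, 1.23, 7.36]), array([-0.005,  0.001, -0.01 ]))
(array([0.0017, 0.0004]), np.float64(0.0003))
```

Emit:
play_rows([
  [1,[0,0,4],[0,0,0]],
  [1,[0,0.5,7],[0,0,0]],
  [1,[0,2.5,7.4],[0,0,0]],
  [1,[0,4.0,7.5],[0,0,0]],
  [1,[0,4.9,7.8],[0,0,0]],
  [1,[0,5.8,8.4],[0,0,0]],
  [1,[0,6.6,9.0],[0,0,0]],
  [1,[0,7.4,9.7],[0,0,0]],
])

```text
time_s: 6.05
position: [0.4779, -0.0341, 0.2249]
tcp_rot: [-0.015, 0.966, 0.004, 0.258]
force: [-1.6, -0.5, 2.5]
gripper_width: -0.0004
```

Run:
```python
from h import *
from cell import *
s=get_state();print(tipdeck(s).round(4),s["force"].round(1))
c=camera("top");X=todeck(cloud(c))
im=c["image"].astype(int);m=(im[...,1]>im[...,0]+12)&(abs(X[...,0])<.095)&(X[...,2]>.02)&(X[...,2]<.14)&(X[...,1]<.05)&(X[...,1]>-.16)
P=X[m]
for lo in np.arange(.02,.13,.02):
    q=P[(P[:,2]>lo)&(P[:,2]<lo+.02)]
    if len(q)>3: q=np.median(q,0);print(q.round(3),np.arctan2(q[2],.125+q[1]))
```

```text
[-0.0678 -0.0642  0.0757] [-1.6 -0.5  2.5]
[-0.054 -0.097  0.032] 0.8613825046108545
[-0.028 -0.081  0.049] 0.8482153985052214
[-0.01  -0.062  0.071] 0.8425322532151902
[ 0.001 -0.046  0.09 ] 0.8530799682630761
[ 0.001 -0.035  0.102] 0.8487917323540055
[-0.056 -0.046  0.122] 0.9941199175134114
```

Emit:
play_rows([
  [1,[0,0.7,0.8],[0,0,0]],
  [1,[0,1.3,1.6],[0,0,0]],
  [1,[0,1.9,2.5],[0,0,0]],
  [1,[0,2.3,3.4],[0,0,0]],
  [1,[0,2.7,4.3],[0,0,0]],
  [1,[0,3.1,5.2],[0,0,0]],
  [1,[0,3.5,5.8],[0,0,0]],
  [1,[0,3.8,6.3],[0,0,0]],
])

```text
time_s: 6.9
position: [0.5069, 0.0009, 0.1702]
tcp_rot: [-0.013, 0.966, 0.002, 0.257]
force: [-11.8, -3.7, 12.6]
gripper_width: -0.0003
```

Emit:
play_rows([
  [1,[0,0,0.3],[0,0,0]],
  [1,[0,0,0.6],[0,0,0]],
  [1,[0,0,0.9],[0,0,0]],
  [1,[0,0,1.1],[0,0,0]],
  [1,[0,0,1.2],[0,0,0]],
  [1,[0,0,1.2],[0,0,0]],
])

```text
time_s: 7.5
position: [0.5141, 0.0034, 0.1601]
tcp_rot: [-0.015, 0.966, 0.004, 0.258]
force: [-0.2, 0.7, 0.3]
gripper_width: -0.0002
```

Run:
```python
from h import *
from cell import *
s=get_state();print(tipdeck(s).round(4),s["force"].round(1))
```

```text
[-0.0679 -0.0278  0.001 ] [-0.2  0.7  0.3]
```

Emit:
play_rows([
  [1,[0,0,0.2],[0,0,0]],
  [1,[0,0,0.4],[0,0,0]],
  [1,[0,0,0.4],[0,0,0]],
])

```text
time_s: 7.8
position: [0.5146, 0.0036, 0.1591]
tcp_rot: [-0.015, 0.966, 0.001, 0.259]
force: [-42.0, -0.5, 54.3]
gripper_width: -0.0001
```

Run:
```python
from h import *
from cell import *
s=get_state();print(tipdeck(s).round(4),s["force"].round(1))
```

```text
[-0.0678 -0.0279 -0.0002] [-42.   -0.5  54.3]
```

Emit:
play_rows([
  [1,[0,0,-2],[0,0,0]],
  [1,[0,0,-6],[0,0,0]],
  [-1,[0,0,-11],[0,0,0]],
  [-1,[-2,-1,-15.5],[0,0,0]],
  [-1,[-3.5,-1.2,-15.5],[0,0,0]],
  [-1,[-3.5,-1.2,-15.5],[0,0,0]],
  [-1,[-3.5,-1.2,-15.5],[0,0,0]],
])

```text
time_s: 8.5
position: [0.4699, -0.011, 0.3111]
tcp_rot: [-0.014, 0.965, 0.003, 0.26]
force: [0.9, -0.5, 0.5]
gripper_width: 0.0723
```

Run:
```python
from h import *
from cell import *
s=get_state();print(tipdeck(s).round(4),s["force"].round(1),s["gripper_width"])
c=camera("wrist");H=c["hand_eye"];print(H.round(3).tolist())
np.savez('w1.npz',**c)
cv2.imwrite('pics/w1.png',c["image"][:,:,::-1])
ct=camera("top");print(ang(ct,-1),ang(ct,1))
```

```text
[-0.0308 -0.0411  0.154 ] [ 0.9 -0.5  0.5] 0.07229292812117358
[[-0.0, -0.957, -0.29, 0.075], [1.0, -0.0, -0.0, -0.0], [0.0, -0.29, 0.957, -0.07], [0.0, 0.0, 0.0, 1.0]]
(array([-0.003 ,  0.0005]), np.float64(0.0003)) (array([-0.0005,  0.0006]), np.float64(0.0004))
```

View pics/w1.png

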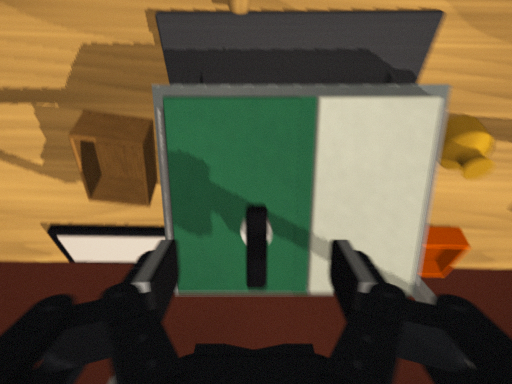

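The wrist view shows both leaves flush and shut, green lapping white at column 317. The black bar is centred near (257,245) with the open fingers on either side. I'll measure the bar.

```bash
cat >> h.py <<'E'
def wbar(c,s):
    H=c["hand_eye"];R0=Ro.from_quat(s["tcp_rot"]).as_matrix()
    Rw=R0@H[:3,:3];tw=R0@H[:3,3]+s["position"]
    X=todeck(cloud(c,Rw.T,-Rw.T@tw));return X
E
python3 - <<'E'
from h import *
from cell import *
s=get_state();c=np.load('w1.npz');X=wbar(c,s)
m=(X[...,2]>.04)&(X[...,2]<.065)&(abs(X[...,0]-.025)<.06)&(abs(X[...,1]+.04)<.03)
P=X[m];print(len(P),P.min(0).round(4),P.max(0).round(4),np.percentile(P[:,2],[10,50,90]).round(4))
print(goto(s,[.025,-.04,.042+.003],.054)[:2])
E
```

```text
1733 [-0.0139 -0.0495  0.0402] [ 0.0611 -0.0315  0.0547] [0.0499 0.0524 0.0533]
(array([-5.33,  0.12, 12.89]), array([-0.003,  0.006,  0.001]))
```

Emit:
play_rows([
  [-1,[-2.7,0.1,0],[0,0,0]],
  [-1,[-5.4,0.1,1],[0,0,0]],
  [-1,[-5.4,0.1,4],[0,0,0]],
  [-1,[-5.4,0.1,7.5],[0,0,0]],
  [-1,[-5.4,0.1,11],[0,0,0]],
  [-1,[-5.4,0.1,12.7],[0,0,0]],
  [-1,[-5.4,0.1,12.7],[0,0,0]],
])

```text
time_s: 9.3
position: [0.5781, -0.005, 0.2202]
tcp_rot: [-0.015, 0.967, 0.006, 0.254]
force: [0.4, 0.1, -0.2]
gripper_width: 0.0853
```

Run:
```python
from h import *
from cell import *
s=get_state();print(tipdeck(s,.054).round(4),s["force"].round(1),s["gripper_width"],goto(s,[.025,-.04,.045],.054)[:2])
```

```text
[ 0.0169 -0.0378  0.0402] [ 0.4  0.1 -0.2] 0.08534663389565296 (array([-0.76, -0.19, -0.49]), array([ 0.005, -0.009,  0.002]))
```

Emit:
play_rows([
  [-1,[-0.4,-0.2,-0.4],[0,0,0]],
  [-1,[-0.4,-0.2,-0.4],[0,0,0]],
  [1,[-0.4,-0.2,-0.4],[0,0,0]],
  [1,[-0.4,-0.2,-0.4],[0,0,0]],
  [1,[-0.4,-0.2,-0.4],[0,0,0]],
  [1,[-0.4,-0.2,-0.4],[0,0,0]],
  [1,[-0.4,-0.2,-0.4],[0,0,0]],
  [1,[-0.4,-0.2,-0.4],[0,0,0]],
], squeeze=50)

```text
time_s: 10.1
position: [0.581, -0.0071, 0.2314]
tcp_rot: [-0.015, 0.966, 0.004, 0.259]
force: [-6.3, 1.7, 6.2]
gripper_width: 0.0172
```

Run:
```python
from h import *
from cell import *
s=get_state();print(tipdeck(s,.054).round(4),(s["force"]@RDm).round(1),s["gripper_width"],goto(s,[.025,-.04,.045],.054)[:2])
```

```text
[ 0.0254 -0.0402  0.0484] [-2.3  1.9  8.5] 0.017221692037620615 (array([0.04, 0.03, 0.34]), array([ 0.002, -0.   ,  0.001]))
```

Emit:
play_rows([
  [1,[0,0,-0.2],[0,0,0]],
  [1,[0,0,-0.4],[0,0,0]],
  [1,[0,0,-0.6],[0,0,0]],
  [1,[0,0,-0.8],[0,0,0]],
  [1,[0,0,-1.0],[0,0,0]],
  [1,[0,0,-1.0],[0,0,0]],
])

```text
time_s: 10.7
position: [0.5762, -0.0077, 0.2395]
tcp_rot: [-0.014, 0.966, 0.005, 0.259]
force: [3.4, 4.5, -6.1]
gripper_width: 0.0169
```

Run:
```python
from h import *
from cell import *
s=get_state();print(tipdeck(s,.054).round(4),(s["force"]@RDm).round(1),s["gripper_width"])
ct=camera("top");print(ang(ct,-1),ang(ct,1))
```

```text
[ 0.0253 -0.0406  0.0579] [-0.   4.4 -7.1] 0.01689362669388951
(array([0.0015, 0.0002]), np.float64(-0.0)) (array([ 0.0535, -0.0007]), np.float64(nan))
  return _methods._mean(a, axis=axis, dtype=dtype,
  ret = ret.dtype.type(ret / rcount)
```

Emit:
play_rows([
  [1,[0,0,-0.2],[0,0,0]],
  [1,[0,0,-0.4],[0,0,0]],
  [1,[0,0,-0.6],[0,0,0]],
  [1,[0,0,-0.7],[0,0,0]],
  [1,[0,0,-0.7],[0,0,0]],
  [1,[0,0,-0.7],[0,0,0]],
])

```text
time_s: 11.35
position: [0.5728, -0.0082, 0.2454]
tcp_rot: [-0.014, 0.966, 0.005, 0.259]
force: [7.2, 2.5, -7.8]
gripper_width: 0.0168
```

Run:
```python
from h import *
from cell import *
s=get_state();print(tipdeck(s,.054).round(4),(s["force"]@RDm).round(1),s["gripper_width"])
c=camera("wrist");np.savez('w2.npz',**c);cv2.imwrite('pics/w2.png',c["image"][:,:,::-1])
X=wbar(c,s)
for n,y0,y1 in (("green",-.11,-.07),("white",.03,.07)):
    m=(abs(X[...,0]+.06)<.03)&(X[...,1]>y0)&(X[...,1]<y1)&(abs(X[...,2])<.06);print(n,m.sum(),np.median(X[m][:,2]).round(4))
m=(abs(X[...,0]+.06)<.03)&(abs(X[...,2])<.05)&(X[...,1]>-.11)&(X[...,1]<0.005)
print(np.polyfit(X[m][:,1]+.125,X[m][:,2],1))
```

```text
[ 0.0253 -0.041   0.0646] [  2.4   2.3 -10.4] 0.016760626298850594
green 8588 0.0016
white 8659 0.001
[0.01479195 0.00106824]
```

View pics/w2.png

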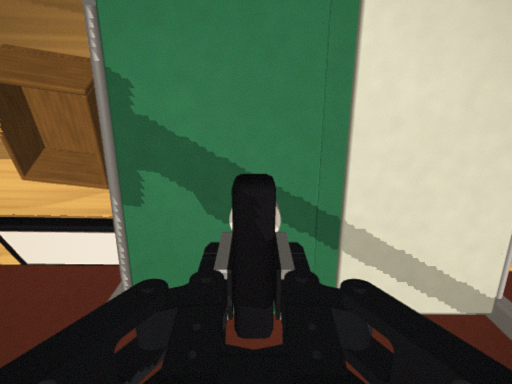

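The wrist view shows the green leaf still shut under the pulled bar at (254,250). The force is 10.4 N, about 16 mm of pull, and the leaf is at 0.015 rad, within the catch's play. Hold.

Emit:
play_rows([
  [1,[0,0,0],[0,0,0]],
  [1,[0,0,0],[0,0,0]],
  [1,[0,0,0],[0,0,0]],
  [1,[0,0,0],[0,0,0]],
  [1,[0,0,0],[0,0,0]],
  [1,[0,0,0],[0,0,0]],
  [1,[0,0,0],[0,0,0]],
  [1,[0,0,0],[0,0,0]],
])

```text
time_s: 12.2
position: [0.5728, -0.0082, 0.2453]
tcp_rot: [-0.014, 0.966, 0.005, 0.259]
force: [7.3, 2.9, -8.0]
gripper_width: 0.0171
```

Emit:
play_rows([
  [1,[0,0,0],[0,0,0]],
  [1,[0,0,0],[0,0,0]],
  [1,[0,0,0],[0,0,0]],
  [1,[0,0,0],[0,0,0]],
  [1,[0,0,0],[0,0,0]],
  [1,[0,0,0],[0,0,0]],
  [1,[0,0,0],[0,0,0]],
  [1,[0,0,0],[0,0,0]],
])

```text
time_s: 13.0
position: [0.5728, -0.0082, 0.2454]
tcp_rot: [-0.014, 0.966, 0.005, 0.259]
force: [6.4, 3.4, -8.1]
gripper_width: 0.0168
```

Run:
```python
from h import *
from cell import *
s=get_state();print(tipdeck(s,.054).round(4),(s["force"]@RDm).round(1),s["gripper_width"],s["time_s"])
c=camera("scene");r,g,b=[c["image"][...,i].astype(int) for i in range(3)]
X=todeck(cloud(c));near=(abs(X[...,0]-.025)<.05)&(abs(X[...,1]+.04)<.04)&(X[...,2]>.008)&(X[...,2]<.05)
print('near',near.sum(),'green',(near&(g>r+25)&(g>b+15)).sum(),'red',(near&(r>g+60)&(r>b+50)).sum())
ys,xs=np.where(near)
y,x=(int(ys.mean()),int(xs.mean())) if len(ys) else (200,245)
cv2.imwrite('pics/s2.png',cv2.resize(c["image"][y-30:y+30,x-40:x+40,::-1],(800,600),interpolation=cv2.INTER_CUBIC))
```

```text
[ 0.0253 -0.041   0.0646] [  1.6   3.2 -10.3] 0.016762731685620785 13.0
near 55 green 15 red 0
```

View pics/s2.png

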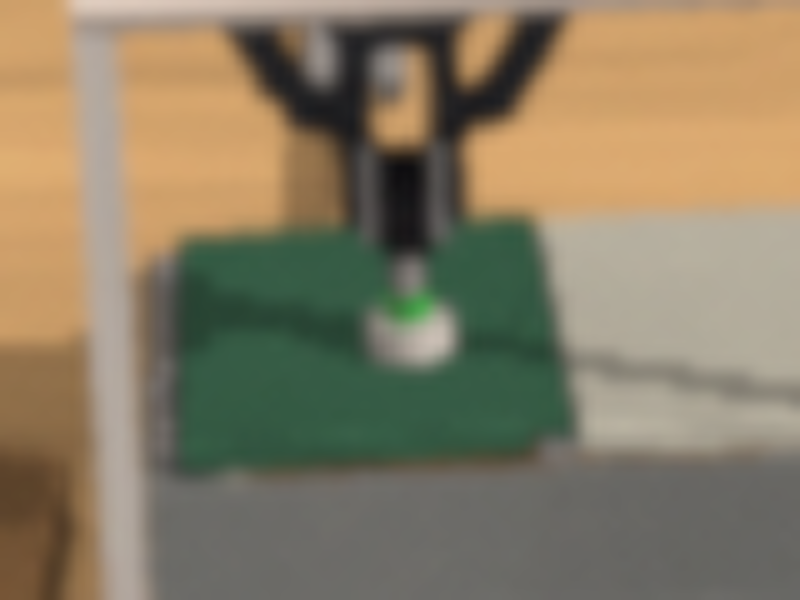

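The crop from behind shows the green band at (410,308) above the sleeve, no red, and the leaf shut. I'll ease the handle back in, a little short of the starting depth.

Emit:
play_rows([
  [1,[0,0,0.3],[0,0,0]],
  [1,[0,0,0.6],[0,0,0]],
  [1,[0,0,0.9],[0,0,0]],
  [1,[0,0,1.2],[0,0,0]],
  [1,[0,0,1.4],[0,0,0]],
  [1,[0,0,1.6],[0,0,0]],
  [1,[0,0,1.6],[0,0,0]],
  [1,[0,0,1.6],[0,0,0]],
])

```text
time_s: 13.85
position: [0.5807, -0.0074, 0.2318]
tcp_rot: [-0.015, 0.966, 0.004, 0.259]
force: [2.1, 5.5, -4.8]
gripper_width: 0.0173
```

Emit:
play_rows([
  [-1,[0,0,0],[0,0,0]],
  [-1,[0,0,0],[0,0,0]],
  [-1,[0,0,0],[0,0,0]],
  [-1,[0,0,0],[0,0,0]],
  [-1,[0,0,0],[0,0,0]],
  [-1,[0,0,0],[0,0,0]],
  [-1,[0,0,0],[0,0,0]],
])

```text
time_s: 14.55
position: [0.5806, -0.0087, 0.2318]
tcp_rot: [-0.014, 0.966, 0.004, 0.258]
force: [0.5, 0.1, -0.3]
gripper_width: 0.0855
```

Run:
```python
from h import *
from cell import *
s=get_state();print(tipdeck(s,.054).round(4),(s["force"]@RDm).round(1),s["gripper_width"],s["time_s"])
```

```text
[ 0.0252 -0.0419  0.0489] [ 0.3  0.1 -0.5] 0.08548469314263613 14.55
```

Released. Back straight out, then away to the front.

Emit:
play_rows([
  [-1,[0,0,-2],[0,0,0]],
  [-1,[0,0,-5],[0,0,0]],
  [-1,[0,0,-9],[0,0,0]],
  [-1,[0,0,-13],[0,0,0]],
  [-1,[3,0,-16],[0,0,0]],
  [-1,[6,0,-16],[0,0,0]],
  [-1,[6,0,-16],[0,0,0]],
])

```text
time_s: 15.25
position: [0.4462, -0.0139, 0.3413]
tcp_rot: [-0.012, 0.966, 0.002, 0.259]
force: [0.1, 1.2, -0.6]
gripper_width: 0.0856
```

Run:
```python
from h import *
from cell import *
s=get_state();c=camera("wrist");X=wbar(c,s)
m=(X[...,2]>.045)&(X[...,2]<.085)&(abs(X[...,0]-.025)<.05)&(abs(X[...,1]+.04)<.03);print('bar top',m.sum(),np.median(X[m],0).round(4))
for n,y0,y1 in (("green",-.11,-.01),("white",.03,.11)):
    m=(abs(X[...,0]+.06)<.03)&(X[...,1]>y0)&(X[...,1]<y1)&(abs(X[...,2])<.05);print(n,m.sum(),np.polyfit(X[m][:,1],X[m][:,2],1).round(4))
a=np.load("top.npz");ct=camera("top");sc=camera("scene")
a,b=a["image"],ct["image"]
cv2.imwrite('pics/fin.png',np.hstack([cv2.resize(b[...,::-1],(400,300)),cv2.resize(sc["image"][...,::-1],(400,300))]))
print(s["force"].round(1))
```

```text
bar top 1318 [ 0.0178 -0.0403  0.0519]
green 5554 [0.0021 0.0015]
white 4459 [-0.0026  0.0012]
[ 0.1  1.2 -0.6]
```

View pics/fin.png

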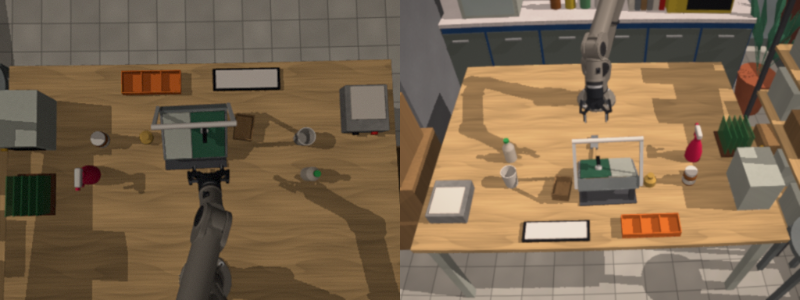

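Both leaves are flat, the handle is back in, and the bystanders stand where they were.

```bash
python3 -c "
from cell import *
print(hand_in())"
```

```text
the job is handed in; nothing more can be done
None
```

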